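# Shut the pill box and set the dose timer

## Robot

A 7-joint arm with a two-finger parallel gripper is mounted at the origin on the work surface. World frame = base frame: x ahead of the robot, y to its left, z up, the work surface at z = 0. Lengths are in mm, angles in rad, forces in N, time in s.
With the tool pointing down it reaches from about 400 to 850 mm from the base axis. Payload 10.4 kg.
Tool frame: the origin (TCP) lies at the very end of the fingers, on their centre line; the grasp point (between the pads) lies 19 mm behind it (manip.grip_depth is the distance from the TCP to the grasp point, in mm); z points along the fingers, y is the line along which they close (so a half turn about z gives the same grasp; the last joint's range is limited). The gripper opens to 85 mm and grips with 20 to 120 N. Pads are 22 mm wide; open, the fingers measure 114 mm over their backs; the gripper's body (76 mm by 85 mm) begins 54 mm behind the grasp point. The pads swing forward as they close: fully open they stand 13 mm farther back than shut.
Start: joints at [-1.268, 0.332, -0.065, 1.46, 0.022, 1.35, -0.088], TCP at [200.029, 592.148, 231.338] pointing down, gripper open.
Joint ranges: [-2.6, 2.6], [-0.5, 2.12], [-1.47, 1.34], [0.16, 2.42], [-1.27, 4.41], [0.06, 2.06], [-2.6, 2.6]. Speed limits (rad/s): [2.22, 2.22, 2.79, 2.79, 3.14, 3.14, 3.14].

## Interface

Orientations are given as a 3x3 rotation matrix whose columns are the frame's x, y, z axes.
In Python, from workcell import manip gives the robot as it stands.
- The arm moves only by the tool arm_command, never from a script. Its argument "deltas" is a list of rows, each an object of numbers: "x", "y", "z": the shift along the tool's x, y, z in mm; "ax", "ay", "az": the turn, a rotation vector about the tool's x, y, z in rad; "fingers": the opening, from -1 (shut) to 1 (fully open). In form: [{"x": .., "y": .., "z": .., "ax": .., "ay": .., "az": .., "fingers": ..}, ...]. A call has 1 to 20 rows; each row shifts and turns the commanded pose from where the row before left it, along the tool's axes as they then stand; what a row does not reach is not made up. A row lasts 1/10 s, in which the tool goes at most 50 mm and 8.59 degrees, less where a joint would pass 70% of its speed; a pose out of reach is approached as far as the arm can. A call is refused whole if a number of a shift passes 50 or a number of a turn 0.15, either way. A call with a gripper value outside its range is refused whole. The fingers move at their own pace and stop on an object; "squeeze" is the grip in N (left out, the last holds). Time passes only in rows, so rows that do not move let the fingers close. It gives the time, the measured TCP pose, the force, the opening and the grip force at its end, in the units of the state.
- manip.get_obs(): the state, without advancing time (a new reading comes with each control period).
- manip.camera(name): name is "side" or "top" or "wrist"; returns a dict with "img" (384x512x3 uint8, red, green, blue), "range_z" (384x512 float32, mm along the optical axis (not along the pixel's ray), 0 where there is no reading), "fx", "fy", "cx", "cy" (pixels), "k1" (the pictures are not rectified: a ray, as slopes to the right and down, at radius r is drawn at 1 + k1 r^2 times it, then the intrinsics apply), "extrinsics" (4x4, takes a point from camera to world coordinates); the wrist camera has in their place "tool_from_camera" (4x4, takes a point from camera to tool coordinates, whose origin is the TCP and whose axes are the flange's). Camera axes: x right, y down, z forward; pixel columns grow to the right and rows downward; lengths in mm; the calibration is good to about 2 mm. A picture is of the moment at which its call begins: read the wrist's pose just before it.
- manip.finish_job(): hands the job in; it is judged then, once.
Trained networks look in a picture, given as the dict that the camera call returned (one of the last four; its "shot" number tells which), for a name from the list of things; names that differ only in an ending like _2 or _b are one class to them, and where a whole thing is asked for, a point or a joint stands for the part that bears it (a point fixed in the world has none). Each returns a list of dicts, best first, with "p" (0 to 1); they miss things now and then, are a little off and sometimes report something else, mostly with a low value. They report only what shows in the picture. A call takes as long as a camera call. They do not tell look-alikes from the thing itself.
- manip.regions_of(label, picture): "mask" (384x512 bool, what is visible of it) and "extent" ([left, top, width, height] in pixels, round what is visible of it).
The state is a dict: "clock": time; "joint_pos": joint angles; "qd": joint speeds; "joint_torque": joint torques, N m; "tool_pos": TCP position; "eef_rot": TCP orientation; "ft_force": force on the tool from outside, world axes, zero at the start; "ft_torque": the same for the moment, N m; "grip_width": finger opening in mm; "grasp_force": force on a finger pad.
Only numpy, scipy, OpenCV 4.12 (cv2) and the standard library are available. Lean on these libraries where they do the work, as an engineer would, in place of code of your own. Each camera call takes 0.05 s, during which the arm holds its last target. There are 200 camera calls.

## Task

The dose has been taken: first shut the pill box's flip-top lid fully, then set the free-standing dose timer by turning its knob clockwise until the pointer stands against the raised block on the ring around it. The timer is light and its knob is stiff, so bear down on it while you turn: it must stay where it stands and not swing round or slide. Leave the ring's block where it is set and the other things on the shelf alone, and let go at the end.

Things in the scene. Friction and masses are not known exactly. Their poses are not given: they have to be found in the camera images.
- pill_box: Green plastic pill box, 80 mm (its x) by 160 mm (its y) by 35 mm high without the lid, walls 4 mm, held fast to the shelf by its pad. Origin: centre of its underside on the shelf. Its -x side looks roughly to the robot; the lid is hinged on its +x rim.
- pill_lid (a joint): Opening angle of the flat green lid, rad: 0 = shut, grows as it swings up and back, about 1.57 = upright. A stiff hinge keeps it at any angle: a light push on its outer face (the face away from the box's inside), 1 to 2 N at 60 mm from the hinge, moves it. The lid is 80 mm long from hinge to free edge, 160 mm wide, 6 mm thick, with no handle.
- pill_lid_hinge (a point): Point on the lid's hinge axis, at the middle of the box's +x top rim (35 mm above the shelf); the axis runs along the box's y. Shut, the lid runs from here towards the box's -x, its top face 6 mm above this point.
- timer_foot (a point): The dose timer: a loose white plastic wedge, 130 by 130 mm, about 0.16 kg, on four small feet (72 mm apart in x, 36 in y). This point: on the shelf, midway between the feet. x runs from its low front (nearest the robot, 36 mm high) to its high back (88 mm); z is up. The top face slopes 22 degrees, facing up and to -x. Pressed straight down at the knob with 12 to 20 N it stays put while the knob is turned.
- knob_grip (a point): On the axis of the timer's black knob, half-way up its grip bar (60 mm long, 20 wide, 30 high), 15 mm below the bar's top and above the upper face of the round skirt, 76 mm across, that turns with it (fingertips may bear on the skirt). z: the axis, out of the face, 22 degrees from vertical; x: along the bar to its pointer end (a narrow nose at the skirt's edge, a white line on the bar's top).
- timer_knob (a joint): Angle of the knob's pointer, rad: 0 = pointing straight up the slope (timer's x), grows clockwise as seen from above; stiff (about 0.15 N m of friction), stays where it is left, limits -1.6 and 1.6.
- ring_mark (a point): Top of the raised block (aluminium, 14 by 14 mm, 12 mm high) on the flat 4 mm dark steel ring, 84 mm inside and 112 mm outside diameter, around the knob on the sloping face; 49 mm from the knob's axis. x: from the axis out through the block; z: out of the face.
- timer_ring (a joint): Angle of the ring's block, rad, with the same zero and sense as timer_knob; the pointer stands against the block when the two angles are equal. The ring itself is very stiff and is not to be turned.
- timer_back_left (a point): Top corner of the timer at its high back, on the timer's +y side (65, 65, 88 mm from timer_foot in the timer's x, y, z); shows whether the timer has moved or swung.
- timer_front_right (a point): Corner of the timer at its low front, on its -y side (-65, -65, 34 mm from timer_foot in the timer's x, y, z); shows whether the timer has moved or swung.
- ring_dish: White ceramic ring dish, 96 mm across, 28 mm high, at one side; leave alone. Origin: centre of its underside.
- chrome_mirror: Chrome hand mirror lying flat, disc 108 mm across, handle to its +y, 204 mm long in all, 10 mm thick, beyond the work; leave alone. Origin: underside of the disc's centre.
- nail_clipper: Steel nail clipper, 82 mm long, at one side; leave alone. Origin: centre of its underside.
- hair_clip: Tortoiseshell acrylic claw hair clip, 100 mm long, 34 mm high, at one side; leave alone. Origin: under its centre.
Mind the look-alikes: they are no part of the job. Of the things that look like the pill_box, the smallest one is meant.

How it is judged (in metres and radians):
On the way, in this order (a step that is already met when the one before it is completed fails the run):
1. the pill box lid is shut (value of joint pill_lid below 0.08 rad), for 0.2 s.
2. the knob's pointer stands against the ring's block (angle between the x axis of knob_grip and the x axis of ring_mark, either way round below 0.12 rad), for 0.2 s.
At the end, for the whole second after the job is handed in: The lid is shut (within 0.08 rad), the pointer is within 0.12 rad (7 degrees) of the ring's block, the timer stands level on its feet, at rest, with its corners and the ring's block within 18 mm of where they began, and the other things are where they were (value of joint pill_lid below 0.08 rad and angle between the x axis of knob_grip and the x axis of ring_mark, either way round below 0.12 rad and distance of each of timer_back_left, timer_front_right, ring_mark from where it was at the start of the episode below 0.018 m and angle between timer_foot's own z axis and vertical below 0.05 rad and linear speed of timer below 0.02 m/s); the robot touches nothing.
It fails at once if the timer swings round or slides (a corner moves more than 18 mm) (distance of any of timer_back_left, timer_front_right from where it was at the start of the episode above 0.018 m).
It fails at once if the timer is lifted or tipped over more than 0.2 rad (angle between timer_foot's own z axis and vertical above 0.2 rad).
It fails at once if the ring's block is moved more than 18 mm (distance of ring_mark from where it was at the start of the episode above 0.018 m).
It fails at once if a bystander is moved more than 30 mm (distance of any of ring_dish, chrome_mirror, nail_clipper, hair_clip from where it was at the start of the episode above 0.03 m).
It also fails if it takes over 58 s, if anything falls off the work surface, if the arm or the gripper's body presses on something with over 40 N, if the wrist force passes 120 N, or if a joint passes its speed limit or range.

## Working session

There is one attempt and no reset: what is moved stays moved. The work goes in short steps, Python scripts to look and compute and a tool call to move; the robot and the scene stay as the last step left them, time stands still between calls to the robot, and variables do not carry over. Pictures are saved under pics/ and viewed, at most 10 in all, crops included, and the job is handed in when it is done.

Besides the shell and the picture viewer there is one more tool, called after "Request:" in YAML: its name, and indented under it one key for each argument. arm_command: Moves the arm, as the interface text tells. Its arguments: {"type":"object","properties":{"deltas":{"type":"array","items":{"type":"object","properties":{"x":{"type":"number"},"y":{"type":"number"},"z":{"type":"number"},"ax":{"type":"number"},"ay":{"type":"number"},"az":{"type":"number"},"fingers":{"type":"number"}}}},"squeeze":{"type":"number"}},"required":["deltas"]}

```bash
mkdir -p pics; cat > h.py <<'E'
import numpy as np, cv2
from workcell import manip
def cloud(c,T=None):
    h,w=c["range_z"].shape; u,v=np.meshgrid(np.arange(w),np.arange(h))
    K=np.array([[c["fx"],0,c["cx"]],[0,c["fy"],c["cy"]],[0,0,1.]])
    p=cv2.undistortPoints(np.stack([u,v],-1).reshape(-1,1,2).astype(float),K,np.array([c["k1"],0,0,0.])).reshape(h,w,2)
    z=c["range_z"]; P=np.dstack([p*z[...,None],z]); T=c["extrinsics"] if T is None else T
    T=np.array(T); return P@T[:3,:3].T+T[:3,3]
def save(n,img): cv2.imwrite("pics/"+n,img[...,::-1])
E
python3 - <<'E'
from h import *
o=manip.get_obs(); print(o["clock"],np.round(o["eef_rot"],3).tolist())
ims=[]
for n in("side","top"):
    c=manip.camera(n); C=cloud(c); ims.append(c["img"]); np.savez(n+"0.npz",img=c["img"],C=C,rz=c["range_z"])
    print(n,np.round(c["extrinsics"],2).tolist())
    for l in ["pill_box","pill_lid","timer_foot","knob_grip","ring_mark","ring_dish","chrome_mirror","nail_clipper","hair_clip"]:
        for r in manip.regions_of(l,c):
            m=r["mask"]&(c["range_z"]>0); P=C[m]
            if len(P): print(l,round(r["p"],2),r["extent"],np.round(np.median(P,0)),np.round(np.percentile(P,2,axis=0)),np.round(np.percentile(P,98,axis=0)))
save("side0.png",cv2.resize(ims[0],(800,600)));save("top0.png",cv2.resize(ims[1],(800,600)))
E
```

```text
0.0 [[-0.947, 0.32, -0.0], [0.32, 0.947, -0.001], [-0.0, -0.001, -1.0]]
side [[0.79, -0.41, 0.46, 73.41], [-0.61, -0.55, 0.56, -560.75], [0.02, -0.73, -0.69, 769.93], [0.0, 0.0, 0.0, 1.0]]
pill_box 0.71 [201.2, 258.4, 103.5, 103.3] [ 334. -220.   52.] [ 282. -308.    4.] [ 399. -109.   55.]
pill_box 0.57 [116.0, 175.5, 81.9, 77.5] [300. 126.  52.] [246.  48.  -1.] [367. 252.  55.]
pill_lid 0.94 [205.9, 131.5, 44.0, 44.3] [560. 187.  78.] [545. 116.  38.] [577. 265. 115.]
pill_lid 0.86 [198.0, 258.5, 106.7, 90.6] [ 341. -212.   52.] [ 287. -303.   49.] [ 398. -105.   55.]
pill_lid 0.82 [112.0, 180.2, 79.8, 59.9] [304. 144.  52.] [253.  55.  49.] [359. 250.  55.]
timer_foot 0.59 [272.4, 200.6, 79.8, 74.6] [ 553. -154.   59.] [ 498. -202.   13.] [624. -77.  99.]
timer_foot 0.48 [289.7, 210.0, 44.6, 41.2] [ 550. -150.   59.] [ 513. -189.   44.] [608. -85.  89.]
knob_grip 0.66 [291.5, 208.5, 34.5, 33.6] [ 554. -145.   74.] [ 527. -172.   54.] [ 592. -103.  104.]
ring_mark 0.64 [287.8, 203.5, 47.2, 45.0] [ 556. -145.   62.] [ 513. -189.   44.] [609. -85.  89.]
ring_dish 0.56 [181.6, 123.7,
[... 1522 characters left out ...]
.  106.]
knob_grip 0.31 [283.8, 166.8, 49.2, 49.8] [ 563. -136.   71.] [ 499. -199.   25.] [627. -73. 101.]
ring_mark 0.9 [289.3, 171.6, 39.3, 39.3] [ 559. -136.   65.] [ 513. -189.   46.] [607. -85.  91.]
ring_dish 0.62 [99.2, 175.1, 37.1, 31.1] [574. 418.  15.] [531. 372.   2.] [614. 455.  30.]
chrome_mirror 0.25 [282.2, 166.0, 48.3, 47.6] [ 563. -136.   71.] [ 499. -198.   27.] [627. -74. 101.]
nail_clipper 0.66 [396.3, 209.7, 10.9, 31.0] [ 461. -422.   13.] [ 427. -438.   -1.] [ 500. -407.   21.]
hair_clip 0.57 [114.1, 223.5, 20.0, 31.0] [434. 393.  26.] [391. 367.  -3.] [478. 418.  36.]
hair_clip 0.17 [293.8, 176.4, 25.8, 28.3] [ 558. -136.   76.] [ 527. -171.   55.] [ 591. -104.  106.]
```

View pics/side0.png

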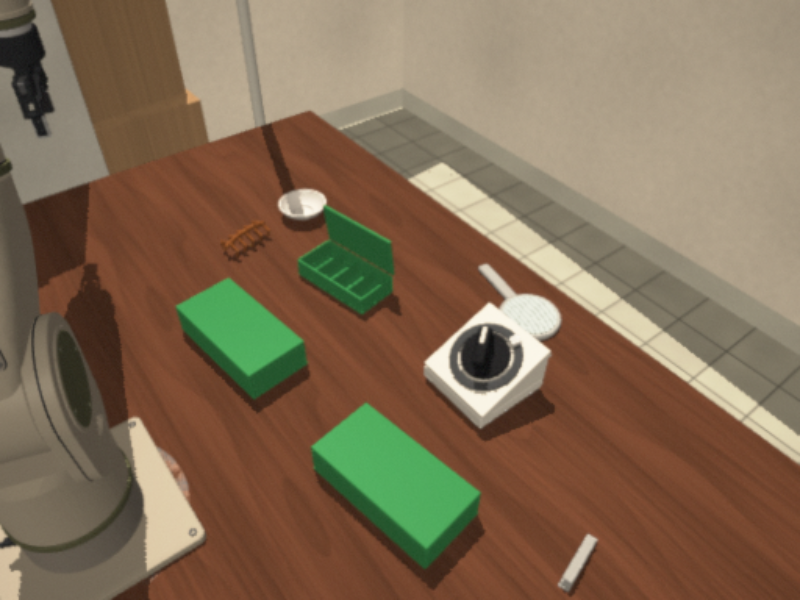

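View pics/top0.png

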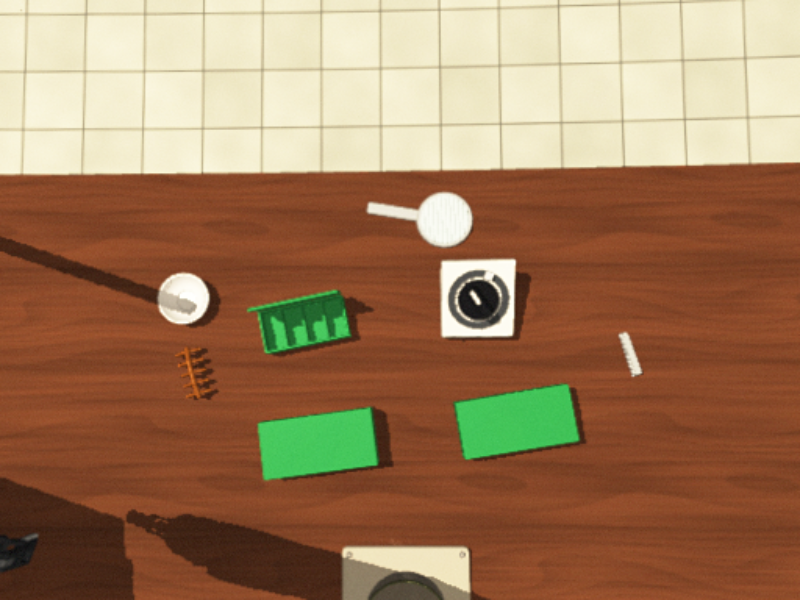

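Side picture (800x600): the three green boxes are at (241,337), (395,483) and (345,262). The one at (345,262) is the pill box: it is the smallest and it has the open lid and compartments, while the other two are larger closed blocks. The timer is at (487,362), its pointer pointing up-slope and a little left, with the block up-slope and to the right at about (515,340). I'll confirm both in one crop and fit the geometry.

```bash
python3 - <<'E'
from h import *
s=np.load("side0.npz"); t=np.load("top0.npz")
a=cv2.resize(s["img"][125:205,185:265],(400,400),interpolation=cv2.INTER_CUBIC)
b=cv2.resize(t["img"][160:224,275:339],(400,400),interpolation=cv2.INTER_CUBIC)
save("crop.png",np.hstack([a,b]))
def sel(d,lo,hi):
    C=d["C"]; return ((C>lo)&(C<hi)).all(-1)&(d["rz"]>0)
for n,d in(("s",s),("t",t)):
    C=d["C"];I=d["img"].astype(int); g=(I[...,1]>I[...,0]*1.3)
    m=sel(d,[460,90,-5],[610,290,130])&g
    P=C[m]; 
    L=P[P[:,2]>48]; c=L.mean(0); u,sv,vt=np.linalg.svd(L-c); 
    print(n,"lid n",len(L),c.round(1),vt[2].round(3),sv/np.sqrt(len(L)),"ztop",np.percentile(L[:,2],[1,50,99]).round(1))
    for z in (45,60,80,100,112):
        q=L[abs(L[:,2]-z)<6]
        if len(q)>5: print(z,q.mean(0).round(1),q.min(0).round(1),q.max(0).round(1),np.polyfit(q[:,1],q[:,0],1).round(3))
    R=P[(P[:,2]>28)&(P[:,2]<42)]
    B=P[P[:,2]<42]; r=cv2.minAreaRect(B[:,:2].astype(np.float32)); print("box rect",r, np.round(cv2.boxPoints(r)).tolist())
    # timer
    m=sel(d,[480,-225,-5],[650,-50,115]); P=C[m]; J=I[m]
    w=(J.min(1)>150)&(P[:,2]>30); W=P[w]
    r=cv2.minAreaRect(W[:,:2].astype(np.float32)); print("timer rect",r,np.round(cv2.boxPoints(r)).tolist())
    A=np.c_[W[:,:2],np.ones(len(W))]; k=np.ones(len(W),bool)
    for _ in range(5):
        x=np.linalg.lstsq(A[k],W[k,2],rcond=None)[0]; e=W[:,2]-A@x; k=abs(e)<4
    print("plane",x.round(4),"slope",np.degrees(np.arctan(np.hypot(*x[:2]))),"dir",np.degrees(np.arctan2(x[1],x[0])))
    nrm=np.r_[-x[:2],1]; nrm/=np.linalg.norm(nrm)
    h=(P-np.r_[0,0,x[2]])@nrm
    bar=P[h>28]; print("bar",len(bar),bar.mean(0).round(1)); c=bar.mean(0); u,sv,vt=np.linalg.svd(bar-c); print(vt[0].round(3),vt[2].round(3),((bar-c)@vt[0]).min(),((bar-c)@vt[0]).max(),"htop",np.percentile(h,[98,99.5]))
    wl=P[(h>28)&(J.min(1)>120)]; print("whiteline",len(wl),wl.mean(0).round(1) if len(wl) else 0)
    R=(h>7)&(h<22); rr=np.linalg.norm((P-c)-((P-c)@nrm)[:,None]*nrm,axis=1); q=P[R&(rr>42)&(rr<57)]; print("block",len(q),q.mean(0).round(1) if len(q) else 0)
    dk=P[(J.max(1)<110)&(abs(h)<7)&(rr<60)]; r=cv2.minAreaRect(dk[:,:2].astype(np.float32)) ;print("ring c",r)
E
```

```text
s lid n 752 [560.  186.3  84.5] [0.975 0.196 0.107] [45.88797008 20.7017037   1.37613126] ztop [ 48.5  85.1 116. ]
45 [564.3 185.6  49.6] [547.3 115.1  48. ] [582.6 264.2  50.9] [-2.14000e-01  6.03968e+02]
60 [562.9 185.4  60.2] [546.6 114.7  54.1] [580.1 267.6  65.8] [-2.04000e-01  6.00729e+02]
80 [560.1 187.6  79.9] [545.4 114.5  74.1] [578.2 269.8  85.8] [-2.01000e-01  5.97842e+02]
100 [557.6 187.5 100. ] [542.7 114.3  94.1] [574.2 265.4 106. ] [-1.96000e-01  5.94339e+02]
112 [557.6 185.3 112. ] [541.2 112.1 106.1] [573.9 267.  117.6] [-1.98000e-01  5.94349e+02]
box rect ((539.4895629882812, 187.28720092773438), (114.80966186523438, 161.4736328125), 12.142682075500488) [[466.0, 254.0], [500.0, 96.0], [613.0, 120.0], [579.0, 278.0]]
timer rect ((564.055419921875, -137.18907165527344), (131.828857421875, 130.28521728515625), 0.1962592750787735) [[498.0, -72.0], [498.0, -203.0], [630.0, -202.0], [630.0, -72.0]]
plane [ 4.047000e-01  5.400000e-03 -1.660765e+02] slope 22.03487566831898 dir 0.769946222147306
bar 235 [ 548.1 -139.1   94.8]
[-0.754 -0.558 -0.347] [-0.323 -0.145  0.935] -3
[... 802 characters left out ...]
0.37672424316406), 11.679645538330078) [[465.0, 264.0], [500.0, 97.0], [595.0, 117.0], [560.0, 284.0]]
timer rect ((565.2694091796875, -137.62451171875), (133.85317993164062, 128.73670959472656), 0.4229710102081299) [[498.0, -74.0], [499.0, -202.0], [633.0, -201.0], [632.0, -73.0]]
plane [ 4.048000e-01  2.000000e-04 -1.650136e+02] slope 22.03905810691203 dir 0.03236941966489886
bar 155 [ 549.3 -137.5   97.3]
[-0.77  -0.559 -0.307] [-0.342 -0.044  0.939] -29.263439310734075 30.467837742378798 htop [37.502706   40.11125609]
whiteline 30 [ 559.9 -128.4  103.1]
block 70 [ 569.2 -145.8   75.2]
ring c ((561.65380859375, -136.60250854492188), (104.4691390991211, 98.055419921875), 89.98270416259766)
```

View pics/crop.png

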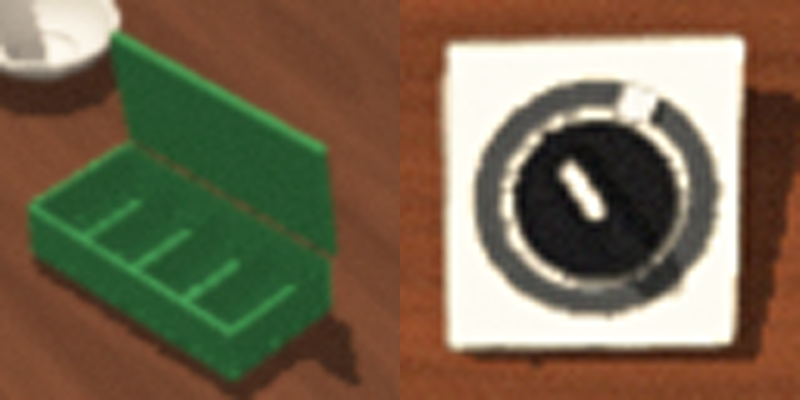

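The crop confirms the choice. The small box with compartments is the pill box, with its lid near upright (about 1.46 rad). On the timer the pointer is at about -0.59 rad and the block at about +0.37 rad. First move: shut the fingers and align the tool with the box.

Request:
arm_command:
  deltas:
    - {"az": 0.149, "fingers": -1}
    - {"az": 0.149, "fingers": -1}
    - {"az": 0.149, "fingers": -1}
    - {"az": 0.149, "fingers": -1}
    - {"az": 0.149, "fingers": -1}
    - {"az": 0.149, "fingers": -1}
    - {"az": 0.149, "fingers": -1}
    - {"fingers": -1}

```text
validation failed for argument at $.de...
```

Request:
arm_command:
  deltas:
    - {"x": -29, "y": 20, "fingers": -1}
    - {"x": -29, "y": 20, "fingers": -1}
    - {"x": -29, "y": 20, "fingers": -1}
    - {"x": -29, "y": 20, "fingers": -1}
    - {"x": -29, "y": 20, "fingers": -1}
    - {"x": -29, "y": 20, "fingers": -1}
    - {"x": -29, "y": 20, "fingers": -1}
    - {"x": -29, "y": 20, "fingers": -1}
    - {"x": -29, "y": 20, "fingers": -1}
    - {"x": -29, "y": 20, "fingers": -1}
    - {"x": -29, "y": 20, "fingers": -1}
    - {"x": -29, "y": 20, "fingers": -1}
    - {"x": -29, "y": 20, "fingers": -1}
    - {"x": -29, "y": 20, "fingers": -1}
    - {"x": -29, "y": 20, "fingers": -1}
    - {"x": -29, "y": 20, "fingers": -1}
    - {"fingers": -1}
    - {"fingers": -1}

```text
validation failed for argument at $.de...
```

Request:
arm_command:
  deltas:
    - {"x": 0, "y": 0, "z": 0, "ax": 0, "ay": 0, "az": 0.149, "fingers": -1}

```text
clock: 1.1
tool_pos: [200.1, 592.1, 231.3]
eef_rot: [[-0.889, 0.458, -0.0], [0.458, 0.889, 0.0], [0.0, 0.0, -1.0]]
ft_force: [-0.5, -0.2, -0.1]
grip_width: 73.0
grasp_force: 0.0
```

Request:
arm_command:
  deltas:
    - {"x": 0, "y": 0, "z": 0, "ax": 0, "ay": 0, "az": 0.149, "fingers": -1}
    - {"x": 0, "y": 0, "z": 0, "ax": 0, "ay": 0, "az": 0.149, "fingers": -1}
    - {"x": 0, "y": 0, "z": 0, "ax": 0, "ay": 0, "az": 0.149, "fingers": -1}
    - {"x": 0, "y": 0, "z": 0, "ax": 0, "ay": 0, "az": 0.149, "fingers": -1}
    - {"x": 0, "y": 0, "z": 0, "ax": 0, "ay": 0, "az": 0.149, "fingers": -1}
    - {"x": 0, "y": 0, "z": 0, "ax": 0, "ay": 0, "az": 0.149, "fingers": -1}
    - {"x": -39, "y": 27, "z": 0, "ax": 0, "ay": 0, "az": 0, "fingers": -1}
    - {"x": -39, "y": 27, "z": 0, "ax": 0, "ay": 0, "az": 0, "fingers": -1}
    - {"x": -39, "y": 27, "z": 0, "ax": 0, "ay": 0, "az": 0, "fingers": -1}
    - {"x": -39, "y": 27, "z": 0, "ax": 0, "ay": 0, "az": 0, "fingers": -1}
    - {"x": -39, "y": 27, "z": 0, "ax": 0, "ay": 0, "az": 0, "fingers": -1}
    - {"x": -39, "y": 27, "z": 0, "ax": 0, "ay": 0, "az": 0, "fingers": -1}
    - {"x": -39, "y": 27, "z": 0, "ax": 0, "ay": 0, "az": 0, "fingers": -1}
    - {"x": -39, "y": 27, "z": 0, "ax": 0, "ay": 0, "az": 0, "fingers": -1}
    - {"x": -39, "y": 27, "z": 0, "ax": 0, "ay": 0, "az": 0, "fingers": -1}
    - {"x": -39, "y": 27, "z": 0, "ax": 0, "ay": 0, "az": 0, "fingers": -1}
    - {"x": -39, "y": 27, "z": 0, "ax": 0, "ay": 0, "az": 0, "fingers": -1}
    - {"x": -39, "y": 27, "z": 0, "ax": 0, "ay": 0, "az": 0, "fingers": -1}
    - {"x": 0, "y": 0, "z": 0, "ax": 0, "ay": 0, "az": 0, "fingers": -1}

```text
clock: 3.0
tool_pos: [615.1, 191.1, 231.1]
eef_rot: [[-0.191, 0.981, 0.002], [0.981, 0.191, -0.004], [-0.004, 0.001, -1.0]]
ft_force: [-0.5, -0.3, -1.2]
grip_width: 0.1
grasp_force: 0.0
```

Request:
arm_command:
  deltas:
    - {"x": 0, "y": 0, "z": 35, "ax": 0, "ay": 0, "az": 0, "fingers": -1}
    - {"x": 0, "y": 0, "z": 35, "ax": 0, "ay": 0, "az": 0, "fingers": -1}
    - {"x": 0, "y": 0, "z": 35, "ax": 0, "ay": 0, "az": 0, "fingers": -1}
    - {"x": 0, "y": 0, "z": 34, "ax": 0, "ay": 0, "az": 0, "fingers": -1}
    - {"x": 0, "y": -17, "z": 0, "ax": 0, "ay": 0, "az": 0, "fingers": -1}
    - {"x": 0, "y": -17, "z": 0, "ax": 0, "ay": 0, "az": 0, "fingers": -1}
    - {"x": 0, "y": -8, "z": 0, "ax": 0, "ay": 0, "az": 0, "fingers": -1}
    - {"x": 0, "y": -8, "z": 0, "ax": 0, "ay": 0, "az": 0, "fingers": -1}
    - {"x": 0, "y": -8, "z": 3.5, "ax": 0, "ay": 0, "az": 0, "fingers": -1}
    - {"x": 0, "y": -9, "z": 3.5, "ax": 0, "ay": 0, "az": 0, "fingers": -1}
    - {"x": 0, "y": 0, "z": 0, "ax": 0, "ay": 0, "az": 0, "fingers": -1}

```text
clock: 4.1
tool_pos: [544.4, 185.0, 84.7]
eef_rot: [[-0.201, 0.98, -0.001], [0.98, 0.201, -0.0], [0.0, -0.001, -1.0]]
ft_force: [-0.1, -0.1, -0.2]
grip_width: -0.2
grasp_force: 0.0
```

Request:
arm_command:
  deltas:
    - {"x": 0, "y": -5, "z": 6, "ax": 0, "ay": 0, "az": 0, "fingers": -1}
    - {"x": 0, "y": -5, "z": 6, "ax": 0, "ay": 0, "az": 0, "fingers": -1}
    - {"x": 0, "y": -5, "z": 7, "ax": 0, "ay": 0, "az": 0, "fingers": -1}
    - {"x": 0, "y": -4, "z": 7, "ax": 0, "ay": 0, "az": 0, "fingers": -1}
    - {"x": 0, "y": -3, "z": 8, "ax": 0, "ay": 0, "az": 0, "fingers": -1}
    - {"x": 0, "y": -2, "z": 8, "ax": 0, "ay": 0, "az": 0, "fingers": -1}
    - {"x": 0, "y": 0, "z": 3, "ax": 0, "ay": 0, "az": 0, "fingers": -1}
    - {"x": 0, "y": 0, "z": 0, "ax": 0, "ay": 0, "az": 0, "fingers": -1}

```text
clock: 4.9
tool_pos: [521.7, 180.3, 41.3]
eef_rot: [[-0.2, 0.98, -0.002], [0.98, 0.2, 0.0], [0.001, -0.002, -1.0]]
ft_force: [-10.6, -3.2, 23.3]
grip_width: 0.3
grasp_force: 11.5
```

```bash
python3 - <<'E'
from h import *
c=manip.camera("side"); C=cloud(c); save("s1.png",cv2.resize(c["img"][100:250,150:350],(800,600)))
E
```

```text
(no output)
```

View pics/s1.png

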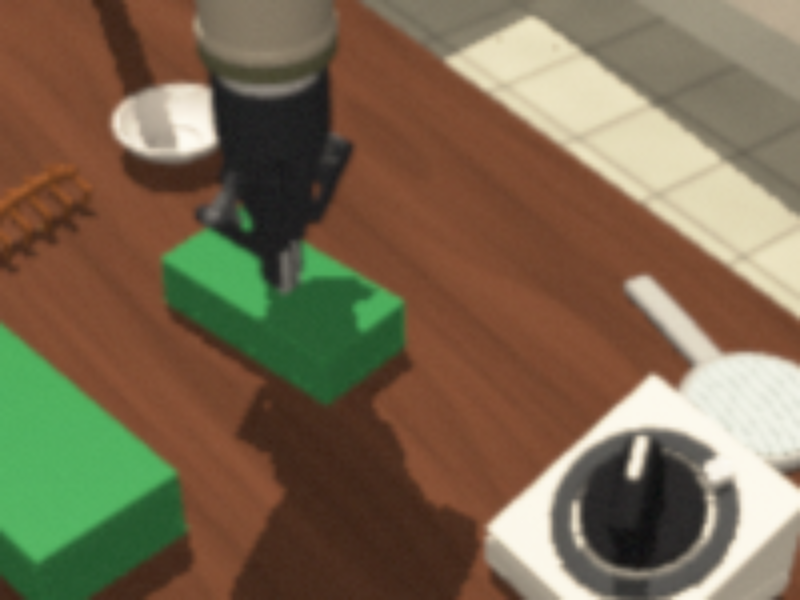

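The lid is shut: the finger at (285,280) is on a flat lid, and the force is 23 N. Next I lift off and work out the hover pose over the knob.

Request:
arm_command:
  deltas:
    - {"x": 0, "y": 0, "z": 0, "ax": 0, "ay": 0, "az": 0, "fingers": -1}
    - {"x": 0, "y": 0, "z": -10, "ax": 0, "ay": 0, "az": 0, "fingers": -1}
    - {"x": 0, "y": 0, "z": -40, "ax": 0, "ay": 0, "az": 0, "fingers": -1}
    - {"x": 0, "y": 0, "z": -40, "ax": 0, "ay": 0, "az": 0, "fingers": -1}
    - {"x": 0, "y": 0, "z": -40, "ax": 0, "ay": 0, "az": 0, "fingers": -1}
    - {"x": 0, "y": 0, "z": -40, "ax": 0, "ay": 0, "az": 0, "fingers": -1}
    - {"x": 0, "y": 0, "z": 0, "ax": 0, "ay": 0, "az": 0, "fingers": 0}

```text
clock: 5.65
tool_pos: [524.8, 181.2, 215.7]
eef_rot: [[-0.2, 0.98, 0.008], [0.98, 0.2, 0.004], [0.003, 0.008, -1.0]]
ft_force: [-0.1, 0.2, -0.0]
grip_width: 13.1
grasp_force: 0.0
```

```bash
cat >> h.py <<'E'
from scipy.spatial.transform import Rotation as Ro
N=np.array([-.3746,0,.9272]); SX=np.array([.9272,0,.3746]); SY=np.array([0,1.,0])
def target_R(phi):
    y=np.cos(phi)*SX+np.sin(phi)*SY; z=-N; return np.c_[np.cross(y,z),y,z]
def go(p,phi):
    o=manip.get_obs(); R=np.array(o["eef_rot"]); T=target_R(phi)
    rv=Ro.from_matrix(R.T@T).as_rotvec(); d=np.array(p)-o["tool_pos"]
    print("rot",rv.round(4),"shift after rot",(T.T@d).round(1),"before",(R.T@d).round(1),o["tool_pos"],np.round(o["ft_force"],1),o["grip_width"])
E
python3 - <<'E'
from h import *
B=np.array([562,-137.5,61.5]); go(B+N*150,np.radians(-56))
c=manip.camera("top");C=cloud(c);m=((C>[480,80,20])&(C<[600,290,130])).all(-1)&(c["img"][...,1]>1.3*c["img"][...,0]);P=C[m];print("lid",len(P),np.percentile(P[:,2],[2,50,98]))
E
```

```text
rot [-0.3707  0.1466  1.1636] shift after rot [-197.5  251.2    6.9] before [-308.5  -82.6   13.6] [524.79889057 181.20574741 215.70511683] [-0.1  0.2 -0. ] 13.14458437998138
lid 905 [31.36283429 41.3253946  46.6155944 ]
```

Request:
arm_command:
  deltas:
    - {"x": 0, "y": 0, "z": 0, "ax": -0.0412, "ay": 0.0163, "az": 0.1293, "fingers": 0}
    - {"x": 0, "y": 0, "z": 0, "ax": -0.0412, "ay": 0.0163, "az": 0.1293, "fingers": 0}
    - {"x": 0, "y": 0, "z": 0, "ax": -0.0412, "ay": 0.0163, "az": 0.1293, "fingers": 0}
    - {"x": 0, "y": 0, "z": 0, "ax": -0.0412, "ay": 0.0163, "az": 0.1293, "fingers": 0}
    - {"x": 0, "y": 0, "z": 0, "ax": -0.0412, "ay": 0.0163, "az": 0.1293, "fingers": 0}
    - {"x": 0, "y": 0, "z": 0, "ax": -0.0412, "ay": 0.0163, "az": 0.1293, "fingers": 0}
    - {"x": 0, "y": 0, "z": 0, "ax": -0.0412, "ay": 0.0163, "az": 0.1293, "fingers": 0}
    - {"x": 0, "y": 0, "z": 0, "ax": -0.0412, "ay": 0.0163, "az": 0.1293, "fingers": 0}
    - {"x": 0, "y": 0, "z": 0, "ax": -0.0412, "ay": 0.0163, "az": 0.1293, "fingers": 0}
    - {"x": -24.7, "y": 31.4, "z": 1, "ax": 0, "ay": 0, "az": 0, "fingers": 0}
    - {"x": -24.7, "y": 31.4, "z": 1, "ax": 0, "ay": 0, "az": 0, "fingers": 0}
    - {"x": -24.7, "y": 31.4, "z": 1, "ax": 0, "ay": 0, "az": 0, "fingers": 0}
    - {"x": -24.7, "y": 31.4, "z": 1, "ax": 0, "ay": 0, "az": 0, "fingers": 0}
    - {"x": -24.7, "y": 31.4, "z": 1, "ax": 0, "ay": 0, "az": 0, "fingers": 0}
    - {"x": -24.7, "y": 31.4, "z": 1, "ax": 0, "ay": 0, "az": 0, "fingers": 0}
    - {"x": -24.7, "y": 31.4, "z": 1, "ax": 0, "ay": 0, "az": 0, "fingers": 0}
    - {"x": -24.7, "y": 31.4, "z": 1, "ax": 0, "ay": 0, "az": 0, "fingers": 0}
    - {"x": 0, "y": 0, "z": 0, "ax": 0, "ay": 0, "az": 0, "fingers": 0}
    - {"x": 0, "y": 0, "z": 0, "ax": 0, "ay": 0, "az": 0, "fingers": 0}

```text
clock: 7.6
tool_pos: [503.0, -138.7, 194.7]
eef_rot: [[0.772, 0.519, 0.366], [0.559, -0.829, -0.004], [0.302, 0.208, -0.93]]
ft_force: [0.8, 1.1, 0.6]
grip_width: 43.0
grasp_force: 0.0
```

```bash
cat >> h.py <<'E'
def knob(tag):
    o=manip.get_obs(); c=manip.camera("wrist")
    T=np.eye(4);T[:3,:3]=o["eef_rot"];T[:3,3]=o["tool_pos"]; T=T@np.array(c["tool_from_camera"])
    C=cloud(c,T); np.savez(tag+".npz",img=c["img"],C=C,rz=c["range_z"],T=T); save(tag+".png",cv2.resize(c["img"],(800,600)))
    B=np.array([562,-137.5,61.5]); Q=(C-B)@np.c_[SX,SY,N]; rr=np.hypot(Q[...,0],Q[...,1]); ok=(c["range_z"]>0)&(rr<60)
    dark=c["img"].max(-1)<130
    f=Q[(c["range_z"]>0)&(c["img"].min(-1)>150)&(abs(Q[...,0])<60)&(abs(Q[...,1])<60)&(rr>57)&(abs(Q[...,2])<10)]; print("face h",len(f),np.median(f[:,2]) if len(f) else 0)
    bar=Q[ok&(Q[...,2]>32)&(rr<36)]; m=bar[:,:2].mean(0); _,sv,vt=np.linalg.svd(bar[:,:2]-m); print("bar",len(bar),m.round(1),"h",np.median(bar[:,2]).round(1),vt[0].round(3),"ang",-np.arctan(vt[0][1]/vt[0][0]),(sv/np.sqrt(len(bar))*np.sqrt(12)).round(1))
    bl=Q[ok&(Q[...,2]>11)&(Q[...,2]<22)&(rr>42.5)&(rr<57)]
    if len(bl): b=bl.mean(0); print("block",len(bl),b.round(1),bl.min(0).round(1),bl.max(0).round(1))
    rg=Q[ok&(abs(Q[...,2]-4)<5)&dark&(rr>41)]
    if len(rg):
        xy=rg[:,:2]; (x,y),r=cv2.minEnclosingCircle(xy.astype(np.float32)); print("ring",len(rg),x,y,r)
    return Q,c
E
python3 -c "
from h import *
knob('pics/w1')"
```

```text
bash:   668 Killed                     python3 -c "
from h import *
knob('pics/w1')"
```

```bash
sed -i 's/svd(bar\[:,:2\]-m)/svd(bar[:,:2]-m,full_matrices=False)/' h.py; python3 -c "
from h import *
knob('pics/w1'); print(manip.get_obs()['clock'])"
```

```text
face h 3338 1.4062938501325166
bar 23687 [8.6 7.8] h 231.6 [-0.538  0.843] ang 1.002256484566523 [63.9 23.8]
block 203 [ 46.8 -12.1  13.4] [ 33.9 -22.3  11.9] [55.4 27.2 18.6]
ring 2981 1.9061778783798218 2.92999267578125 54.92995834350586
7.7
```

```bash
sed -i 's/(Q\[...,2\]>32)/(Q[...,2]>33)\&(Q[...,2]<44)/; s/save(tag+".png"/save(tag[5:]+".png"/' h.py; python3 -c "
from h import *
Q,c=knob('pics/w1')
rr=np.hypot(Q[...,0],Q[...,1])
m=(Q[...,2]>33)&(Q[...,2]<44)&(rr<36)&(c['img'].min(-1)>140); print('white',m.sum(),Q[m].mean(0))
m=(Q[...,2]>13)&(Q[...,2]<22)&(rr>40)&(rr<60)&(c['img'].min(-1)>110); q=Q[m]; print('blk top',m.sum(),q.mean(0),np.percentile(q,[3,97],axis=0).round(1).tolist())
"
```

```text
face h 3349 1.4142015212627257
bar 1259 [3.3 3. ] h 39.2 [-0.826 -0.563] ang -0.5979522177186655 [58.4 19.5]
block 202 [ 46.9 -12.2  13.6] [ 33.9 -22.3  11. ] [55.6 26.6 17.9]
ring 2977 1.847064733505249 2.8368277549743652 54.97825241088867
white 204 [15.56728684 12.26731823 40.01070442]
blk top 145 [ 46.86047855 -13.47256116  13.82441414] [[39.6, -21.0, 13.1], [53.5, -6.6, 15.1]]
```

View pics/w1.png

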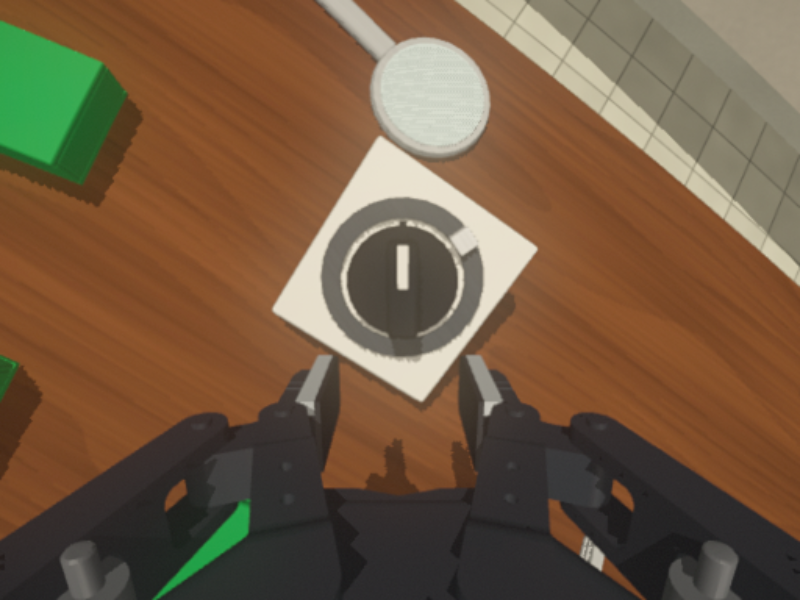

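The wrist picture shows the bar at (403,285) pointing up in the picture, parallel to the pads, with the block at (464,240). That puts the knob at -0.60 rad and the block at about +0.36 rad, so the turn is about 0.955 rad clockwise. Descending next.

```bash
python3 -c "
from h import *
B=np.array([563.5,-135.5,61.5]); go(B+N*60,-np.pi/2+.598)"
```

```text
rot [-0.002   0.0089 -0.0007] shift after rot [ 5.5  1.9 86.4] before [ 6.3  2.1 86.3] [ 503.43570322 -136.99546165  195.09373404] [ 0.2  0.3 -0.1] 42.6106384155269
```

Request:
arm_command:
  deltas:
    - {"x": 2, "y": 1, "z": 29, "ax": -0.002, "ay": 0.009, "az": 0, "fingers": 0}
    - {"x": 2, "y": 1, "z": 29, "ax": 0, "ay": 0, "az": 0, "fingers": 0}
    - {"x": 1.5, "y": 0, "z": 28.4, "ax": 0, "ay": 0, "az": 0, "fingers": 0}
    - {"x": 0, "y": 0, "z": 0, "ax": 0, "ay": 0, "az": 0, "fingers": 0}
    - {"x": 0, "y": 0, "z": 0, "ax": 0, "ay": 0, "az": 0, "fingers": 0}

```text
clock: 8.25
tool_pos: [540.3, -136.8, 117.1]
eef_rot: [[0.768, 0.521, 0.373], [0.563, -0.827, -0.002], [0.307, 0.211, -0.928]]
ft_force: [0.4, -0.3, 0.6]
grip_width: 42.6
grasp_force: 0.0
```

```bash
python3 -c "
from h import *
B=np.array([563.5,-135.5,61.5]); go(B+N*13,-np.pi/2+.598)
knob('pics/w2')"
```

```text
rot [ 0.0008  0.003  -0.0005] shift after rot [ 1.3 -0.7 47.2] before [ 1.4 -0.7 47.2] [ 540.33428498 -136.79954782  117.07919846] [ 0.4 -0.3  0.6] 42.59268295663238
face h 5502 1.3592903689223725
bar 2550 [4.4 4.3] h 39.1 [-0.832 -0.555] ang -0.5884779657425799 [58.1 19.3]
block 408 [ 46.8 -11.6  13.4] [ 33.6 -22.7  11.2] [55.9 27.4 18.7]
ring 4968 1.2019416093826294 1.7523258924484253 56.70289993286133
```

View pics/w2.png

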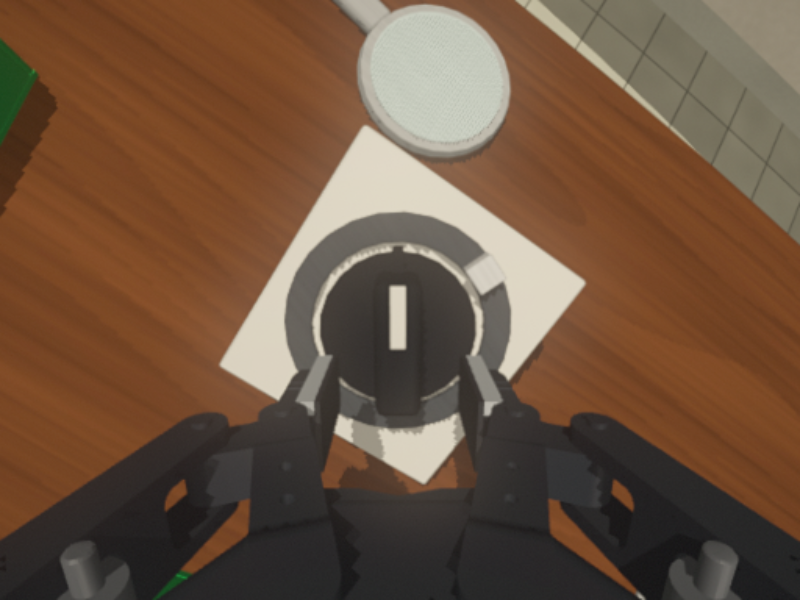

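Request:
arm_command:
  deltas:
    - {"x": 1, "y": 0, "z": 20, "ax": 0, "ay": 0.003, "az": 0, "fingers": 0}
    - {"x": 1.5, "y": 0, "z": 15, "ax": 0, "ay": 0, "az": 0, "fingers": 0}
    - {"x": 0, "y": 0, "z": 9, "ax": 0, "ay": 0, "az": 0, "fingers": 0}
    - {"x": 0, "y": 0, "z": 0, "ax": 0, "ay": 0, "az": 0, "fingers": 0}
    - {"x": 0, "y": 0, "z": 0, "ax": 0, "ay": 0, "az": 0, "fingers": 0}
  squeeze: 25

```text
clock: 8.8
tool_pos: [559.7, -135.7, 79.1]
eef_rot: [[0.766, 0.519, 0.379], [0.56, -0.828, 0.003], [0.316, 0.21, -0.925]]
ft_force: [0.3, 0.3, 0.1]
grip_width: 42.6
grasp_force: 0.0
```

Request:
arm_command:
  deltas:
    - {"x": 0, "y": 0, "z": 1, "ax": 0, "ay": 0, "az": 0, "fingers": -0.35}
    - {"x": 0, "y": 0, "z": 0, "ax": 0, "ay": 0, "az": 0, "fingers": -0.5}
    - {"x": 0, "y": 0, "z": 0, "ax": 0, "ay": 0, "az": 0, "fingers": -0.6}
    - {"x": 0, "y": 0, "z": 0, "ax": 0, "ay": 0, "az": 0, "fingers": -0.6}
    - {"x": 0, "y": 0, "z": 0, "ax": 0, "ay": 0, "az": 0, "fingers": -0.6}
    - {"x": 0, "y": 0, "z": 0, "ax": 0, "ay": 0, "az": 0, "fingers": -0.6}
  squeeze: 25

```text
clock: 9.4
tool_pos: [560.2, -135.2, 77.3]
eef_rot: [[0.766, 0.52, 0.378], [0.561, -0.828, 0.002], [0.314, 0.21, -0.926]]
ft_force: [-5.8, 3.0, 11.0]
grip_width: 19.6
grasp_force: 30.2
```

```bash
python3 -c "
from h import *
o=manip.get_obs();print(o['tool_pos'],np.round(o['ft_force'],2),np.round(o['ft_torque'],2),(np.array(o['tool_pos'])-[563.5,-135.5,61.5])@np.c_[SX,SY,N])"
```

```text
[ 560.19414927 -135.24133608   77.26557597] [-5.78  2.95 10.99] [0.54 0.7  0.24] [ 2.84059996  0.25866392 15.85621372]
```

Request:
arm_command:
  deltas:
    - {"x": -0.4, "y": -0.6, "z": 0.3, "ax": 0, "ay": 0, "az": 0, "fingers": -0.6}
    - {"x": 0, "y": 0, "z": 0, "ax": 0, "ay": 0, "az": 0, "fingers": -0.6}
  squeeze: 30

```text
clock: 9.6
tool_pos: [560.2, -135.1, 77.2]
eef_rot: [[0.766, 0.52, 0.379], [0.561, -0.828, 0.002], [0.315, 0.211, -0.925]]
ft_force: [-5.6, 3.3, 12.7]
grip_width: 19.4
grasp_force: 30.6
```

Request:
arm_command:
  deltas:
    - {"x": -0.6, "y": -1.4, "z": 0.4, "ax": 0, "ay": 0, "az": 0, "fingers": -0.6}
    - {"x": 0, "y": 0, "z": 0, "ax": 0, "ay": 0, "az": 0, "fingers": -0.6}
  squeeze: 30

```text
clock: 9.8
tool_pos: [560.1, -134.8, 77.1]
eef_rot: [[0.765, 0.519, 0.381], [0.561, -0.828, 0.001], [0.316, 0.213, -0.924]]
ft_force: [-4.1, 1.4, 14.3]
grip_width: 19.6
grasp_force: 30.7
```

Request:
arm_command:
  deltas:
    - {"x": -1.9, "y": -2, "z": 0, "ax": 0, "ay": 0, "az": 0, "fingers": -0.6}
    - {"x": 0, "y": 0, "z": 0, "ax": 0, "ay": 0, "az": 0.04, "fingers": -0.6}
    - {"x": 0, "y": 0, "z": 0, "ax": 0, "ay": 0, "az": 0.04, "fingers": -0.6}
    - {"x": 0, "y": 0, "z": 0, "ax": 0, "ay": 0, "az": 0.04, "fingers": -0.6}
    - {"x": 0, "y": 0, "z": 0, "ax": 0, "ay": 0, "az": 0, "fingers": -0.6}
  squeeze: 40

```text
clock: 10.3
tool_pos: [559.6, -135.1, 77.4]
eef_rot: [[0.821, 0.421, 0.385], [0.456, -0.89, -0.001], [0.342, 0.176, -0.923]]
ft_force: [4.3, -0.1, 12.5]
grip_width: 19.3
grasp_force: 40.5
```

```bash
python3 -c "
from h import *
go([560,-135,77],-np.pi/2+.598); np.set_printoptions(suppress=True); print(np.round(manip.get_obs()['ft_torque'],2))
c=manip.camera('top');C=cloud(c);I=c['img'];m=((C>[480,-225,25])&(C<[650,-50,115])).all(-1)&(I.min(-1)>150)
s=np.load('top0.npz'); m0=((s['C']>[480,-225,25])&(s['C']<[650,-50,115])).all(-1)&(s['img'].min(-1)>150)
for C,m in((s['C'],m0),(C,m)): print(cv2.minAreaRect(C[m][:,:2].astype(np.float32)))"
```

```text
rot [ 0.0064 -0.0092 -0.1241] shift after rot [0.3 0.1 0.5] before [0.3 0.  0.5] [ 559.57722258 -135.08214688   77.38406733] [ 4.3 -0.1 12.5] 19.307341442364866
[-0.24 -1.59 -0.02]
((565.1536254882812, -137.39036560058594), (133.984619140625, 129.2568359375), 0.5984662771224976)
((564.7719116210938, -137.6878662109375), (133.51492309570312, 129.52456665039062), 0.9607383608818054)
```

Request:
arm_command:
  deltas:
    - {"x": 0, "y": 0, "z": 1, "ax": 0, "ay": 0, "az": 0, "fingers": -0.6}
    - {"x": 0, "y": 0, "z": 0, "ax": 0, "ay": 0, "az": 0.05, "fingers": -0.6}
    - {"x": 0, "y": 0, "z": 0, "ax": 0, "ay": 0, "az": 0.05, "fingers": -0.6}
    - {"x": 0, "y": 0, "z": 0, "ax": 0, "ay": 0, "az": 0.05, "fingers": -0.6}
    - {"x": 0, "y": 0, "z": 0, "ax": 0, "ay": 0, "az": 0, "fingers": -0.6}
  squeeze: 40

```text
clock: 10.85
tool_pos: [560.2, -135.5, 77.1]
eef_rot: [[0.875, 0.292, 0.386], [0.317, -0.948, -0.0], [0.366, 0.123, -0.923]]
ft_force: [-3.2, 0.7, 26.5]
grip_width: 19.2
grasp_force: 42.9
```

Request:
arm_command:
  deltas:
    - {"x": 0, "y": 0, "z": -0.6, "ax": 0, "ay": 0, "az": 0, "fingers": -0.6}
    - {"x": 0, "y": 0, "z": 0, "ax": 0, "ay": 0, "az": 0.05, "fingers": -0.6}
    - {"x": 0, "y": 0, "z": 0, "ax": 0, "ay": 0, "az": 0.05, "fingers": -0.6}
    - {"x": 0, "y": 0, "z": 0, "ax": 0, "ay": 0, "az": 0.05, "fingers": -0.6}
    - {"x": 0, "y": 0, "z": 0, "ax": 0, "ay": 0, "az": 0, "fingers": -0.6}
  squeeze: 40

```text
clock: 11.35
tool_pos: [560.0, -135.8, 77.4]
eef_rot: [[0.909, 0.158, 0.386], [0.172, -0.985, -0.002], [0.38, 0.068, -0.923]]
ft_force: [4.0, -3.2, 15.2]
grip_width: 19.1
grasp_force: 41.0
```

```bash
cat > chk.py <<'E'
from h import *
go([560,-135,77],-np.pi/2+.598)
c=manip.camera('top');C=cloud(c);I=c['img'];m=((C>[480,-225,25])&(C<[650,-50,115])).all(-1)&(I.min(-1)>150)
print(cv2.minAreaRect(C[m][:,:2].astype(np.float32)))
E
python3 chk.py
```

```text
rot [ 0.0062 -0.0104 -0.4251] shift after rot [ 0.4 -0.8  0.3] before [ 0.  -0.8  0.3] [ 559.98251964 -135.8321609    77.35866116] [ 4.  -3.2 15.2] 19.09141891702488
((564.4677734375, -137.6325225830078), (134.62147521972656, 129.0485382080078), 0.5915187001228333)
```

Request:
arm_command:
  deltas:
    - {"x": 0.8, "y": 1, "z": 0.1, "ax": 0, "ay": 0, "az": 0, "fingers": -0.6}
    - {"x": 0, "y": 0, "z": 0, "ax": 0, "ay": 0, "az": 0.05, "fingers": -0.6}
    - {"x": 0, "y": 0, "z": 0, "ax": 0, "ay": 0, "az": 0.05, "fingers": -0.6}
    - {"x": 0, "y": 0, "z": 0, "ax": 0, "ay": 0, "az": 0.05, "fingers": -0.6}
    - {"x": 0, "y": 0, "z": 0, "ax": 0, "ay": 0, "az": 0.05, "fingers": -0.6}
    - {"x": 0, "y": 0, "z": 0, "ax": 0, "ay": 0, "az": 0, "fingers": -0.6}
  squeeze: 40

```text
clock: 12.0
tool_pos: [560.2, -136.6, 77.3]
eef_rot: [[0.923, -0.026, 0.384], [-0.027, -1.0, -0.001], [0.384, -0.01, -0.923]]
ft_force: [-1.2, -1.9, 19.9]
grip_width: 19.3
grasp_force: 42.0
```

```bash
python3 chk.py
```

```text
rot [ 0.004  -0.0098 -0.6254] shift after rot [ 0.6 -1.5  0.2] before [-0.3 -1.6  0.2] [ 560.19778049 -136.570205     77.27677032] [-1.2 -1.9 19.9] 19.29903212685401
((564.796142578125, -137.67471313476562), (134.68124389648438, 129.27728271484375), 0.7638914585113525)
```

Forces are good and the timer has not moved. About 0.33 rad is left.

Request:
arm_command:
  deltas:
    - {"x": 0, "y": 0.6, "z": -0.2, "ax": 0, "ay": 0, "az": 0.05, "fingers": -0.6}
    - {"x": 0, "y": 0, "z": 0, "ax": 0, "ay": 0, "az": 0.05, "fingers": -0.6}
    - {"x": 0, "y": 0, "z": 0, "ax": 0, "ay": 0, "az": 0.05, "fingers": -0.6}
    - {"x": 0, "y": 0, "z": 0, "ax": 0, "ay": 0, "az": 0, "fingers": -0.6}
  squeeze: 40

```text
clock: 12.45
tool_pos: [560.0, -137.1, 77.3]
eef_rot: [[0.909, -0.163, 0.384], [-0.176, -0.984, -0.001], [0.378, -0.067, -0.923]]
ft_force: [1.1, -1.9, 16.3]
grip_width: 19.1
grasp_force: 41.3
```

Request:
arm_command:
  deltas:
    - {"x": 0, "y": 0, "z": 0, "ax": 0, "ay": 0, "az": 0.05, "fingers": -0.6}
    - {"x": 0, "y": 0, "z": 0, "ax": 0, "ay": 0, "az": 0.05, "fingers": -0.6}
    - {"x": 0, "y": 0, "z": 0, "ax": 0, "ay": 0, "az": 0.05, "fingers": -0.6}
    - {"x": 0, "y": 0, "z": 0, "ax": 0, "ay": 0, "az": 0.03, "fingers": -0.6}
    - {"x": 0, "y": 0, "z": 0, "ax": 0, "ay": 0, "az": 0, "fingers": -0.6}
  squeeze: 40

```text
clock: 12.95
tool_pos: [559.8, -137.6, 77.2]
eef_rot: [[0.865, -0.323, 0.384], [-0.349, -0.937, -0.002], [0.36, -0.132, -0.923]]
ft_force: [1.2, -4.1, 14.6]
grip_width: 19.4
grasp_force: 41.2
```

```bash
python3 chk.py; python3 -c "
from h import *
knob('pics/w3')"
```

```text
rot [ 0.0034 -0.01   -0.9546] shift after rot [ 1.5 -2.1  0.3] before [-0.8 -2.5  0.2] [ 559.84314058 -137.60106844   77.20635631] [ 1.2 -4.1 14.6] 19.392806368317075
((564.491455078125, -137.58160400390625), (133.9767303466797, 129.16964721679688), 0.8137528896331787)
face h 5768 1.4035845616334381
bar 4717 [6.1 0.9] h 39.2 [-0.936  0.353] ang 0.3603404715851977 [55.9 26.1]
block 660 [ 47.7 -14.6  13.4] [ 39.  -22.5  11.3] [55.7 -6.1 15.1]
ring 6465 0.31971225142478943 -0.6261324286460876 58.83357620239258
```

View pics/w3.png

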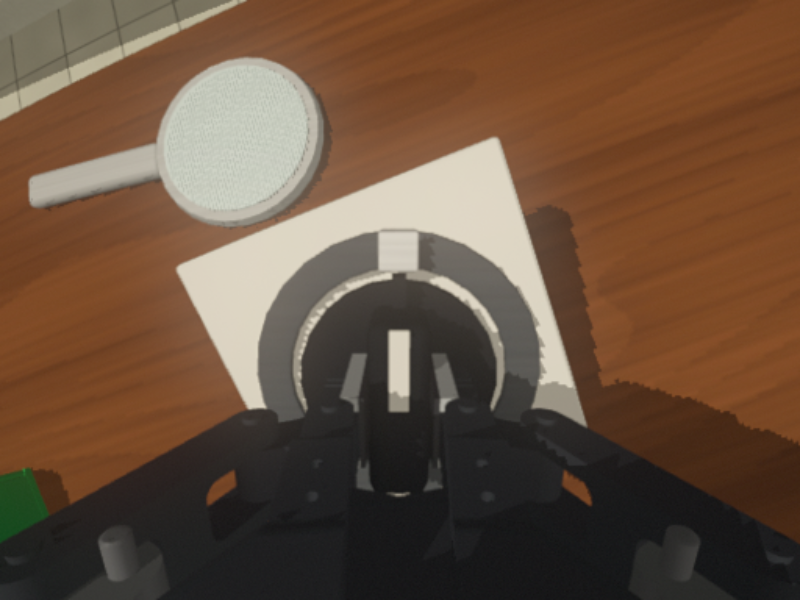

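The bar's white line (398,370), the nose (399,275) and the block (398,250) are in line, so the pointer stands at the block. Release and withdraw along the axis.

Request:
arm_command:
  deltas:
    - {"x": 0, "y": 0.6, "z": 0, "ax": 0, "ay": 0, "az": 0, "fingers": -0.6}
    - {"x": 0, "y": 0, "z": 0, "ax": 0, "ay": 0, "az": 0, "fingers": -0.3}
    - {"x": 0, "y": 0, "z": 0, "ax": 0, "ay": 0, "az": 0, "fingers": 0}
    - {"x": 0, "y": 0, "z": 0, "ax": 0, "ay": 0, "az": 0, "fingers": 0}
    - {"x": 0, "y": 0, "z": 0, "ax": 0, "ay": 0, "az": 0, "fingers": 0}
    - {"x": 0, "y": 0, "z": -5, "ax": 0, "ay": 0, "az": 0, "fingers": 0}
    - {"x": 0, "y": 0, "z": -20, "ax": 0, "ay": 0, "az": 0, "fingers": 0}
    - {"x": 0, "y": 0, "z": -30, "ax": 0, "ay": 0, "az": 0, "fingers": 0}
    - {"x": 0, "y": 0, "z": -40, "ax": 0, "ay": 0, "az": 0, "fingers": 0}
    - {"x": 0, "y": 0, "z": -40, "ax": 0, "ay": 0, "az": 0, "fingers": 0}
    - {"x": 0, "y": 0, "z": 0, "ax": 0, "ay": 0, "az": 0, "fingers": 0}
    - {"x": 0, "y": 0, "z": 0, "ax": 0, "ay": 0, "az": 0, "fingers": 0}

```text
clock: 14.25
tool_pos: [518.4, -118.4, 135.8]
eef_rot: [[0.891, -0.305, 0.336], [-0.339, -0.94, 0.045], [0.302, -0.154, -0.941]]
ft_force: [-0.1, 0.6, -0.3]
grip_width: 42.4
grasp_force: 0.0
```

```bash
python3 chk.py; python3 -c "
from h import *
knob('pics/w4')
c=manip.camera('side'); a=c['img']; save('end.png',np.hstack([cv2.resize(a[100:300,150:400],(400,320)),cv2.resize(np.load('pics/w4.npz')['img'],(400,320))]))"
```

```text
rot [-0.0516  0.0364 -0.9447] shift after rot [ 4.4 23.  70.1] before [25.  11.9 68.5] [ 518.37442881 -118.41165928  135.77173138] [-0.1  0.6 -0.3] 42.426670496872994
((564.943603515625, -137.89202880859375), (134.02459716796875, 129.95196533203125), 1.1078845262527466)
face h 5388 1.3453100977332548
bar 2145 [4.  1.8] h 39.3 [-0.936  0.352] ang 0.3595010395214484 [58.4 18.8]
block 358 [ 47.8 -14.3  13.3] [ 39.1 -22.7  11. ] [55.7 -5.7 15.6]
ring 5144 0.43608328700065613 2.356954336166382 56.592437744140625
```

View pics/end.png

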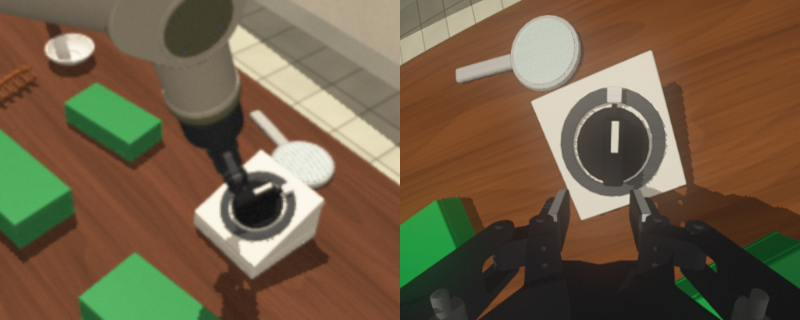

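The right half shows the pointer (614,137) in line with the block (614,95). The left half shows the lid flat at (113,120) and the timer unmoved. Checking the arm is at rest, then handing in.

Request:
arm_command:
  deltas:
    - {"x": 0, "y": 0, "z": -20, "ax": 0, "ay": 0, "az": 0, "fingers": 0}
    - {"x": 0, "y": 0, "z": 0, "ax": 0, "ay": 0, "az": 0, "fingers": 0}
    - {"x": 0, "y": 0, "z": 0, "ax": 0, "ay": 0, "az": 0, "fingers": 0}
    - {"x": 0, "y": 0, "z": 0, "ax": 0, "ay": 0, "az": 0, "fingers": 0}

```text
clock: 14.8
tool_pos: [511.0, -120.5, 153.2]
eef_rot: [[0.892, -0.307, 0.332], [-0.338, -0.94, 0.04], [0.3, -0.148, -0.942]]
ft_force: [-0.1, 0.2, 0.2]
grip_width: 42.6
grasp_force: 0.0
```

```bash
python3 chk.py; python3 -c "
from h import *
o=manip.get_obs(); print(np.round(o['joint_pos'],2),np.round(o['qd'],3),o['tool_pos'],np.round(o['ft_force'],1)); knob('pics/w5')
print(manip.finish_job())"
```

```text
rot [-0.0466  0.041  -0.9442] shift after rot [ 5.8 21.5 89.1] before [25.7  9.8 87.6] [ 510.96220005 -120.52429152  153.24579945] [-0.1  0.2  0.2] 42.6291420539482
((564.570556640625, -137.61961364746094), (134.2052459716797, 129.2921142578125), 0.7828871607780457)
[-0.96 -0.23  1.1   2.14  0.15  0.78 -1.83] [-0.003 -0.012 -0.002 -0.002  0.009  0.005 -0.004] [ 510.99831524 -120.42933594  153.35077821] [-0.2 -1.  -0.1]
face h 4739 1.4157733626823543
bar 1792 [3.5 1.9] h 39.2 [-0.938  0.347] ang 0.3544974608915333 [58.4 19. ]
block 308 [ 48.  -14.2  13.2] [ 39.5 -22.6  11.1] [55.9 -5.6 15.4]
ring 4416 1.7205078601837158 1.899048089981079 55.58074188232422
the job is handed in; nothing more can be done
None
```

I've handed the job in: the lid is shut, the pointer is in line with the ring's block, the timer hasn't moved measurably, and the gripper has let go and is clear (no verdict came back).

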